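# Case the worn blade cassette of the bench perforator

## Task

Change-over on the bench perforating unit: swing the flat steel cover on its sloping front sideways around its one pivot screw, to whichever side is free, about a quarter turn or more so that the whole blade pocket is open, and leave it there. Then draw the worn blade cassette out of the pocket by its grip rib, lay it flat in the bed of the open hinged case so that nothing stands above the rim, let go of it, and shut the case lid completely so that nobody can reach the blade. Do not shift or knock over the spray can, the card pack, the oil bottle or the note pad.

Things in the scene. Friction and masses are not known exactly. Their poses are not given: they have to be found in the camera images.
- unit: the bench perforating unit, fixed, grey, 112 mm wide, upright motor 65 mm across on its rear half, bed plate 142 mm wide (up to z = 0.24). Origin under its middle on the work surface; x from front to back, y to its left, z up. Its front face slopes 30 degrees from level, facing up and to -x: in the unit's frame up-slope is (0.866, 0, 0.5), the outward normal (-0.5, 0, 0.866).
- pivot (a point): centre of the pivot screw in the plane of the sloping face, 22 mm behind the unit's origin and 138 mm above the work surface; the screw head stands 12 mm out of the face. The cover on it is a 4 mm steel plate lying 1 mm off the face, 64 mm wide, narrowing to a 38 mm neck at the pivot, reaching 138 mm from the pivot.
- cover (a joint): turn of the cover about the face's outward normal at the pivot. 0: straight down the slope, covering the pocket; positive: its free end has swung to the unit's -y side (right, seen from in front of the unit), negative: to the +y side (left). Stops at 1.8 rad either way; the pocket is wholly open from about 1.35. Steady friction, about 2 N at the knob; it stays where it is left.
- cover_knob (a point): middle of the black round knob on the cover, 105 mm from the pivot along the cover; the knob is 19 mm in diameter (21 mm at its head) and stands from 5 to 31 mm out of the face; this point is 18 mm out of the face. The knob's axis is the face normal.
- port (a point): centre of the mouth of the blade pocket, in the plane of the sloping face, 82 mm down the slope from the pivot. The pocket is 97 mm long down the slope, 51 mm wide and 40 mm deep along the face normal.
- cassette: the worn blade cassette, loose, about 160 g: a flat carrier 92 x 46 x 12 mm; across the middle of its top stands a grip rib, 12 mm thick along the long axis, 38 mm long across it, up to 36 mm above the underside. Origin: centre of the underside; x: long axis, z: out of its top. It starts on the pocket's floor, x up the slope, z along the face normal, rib top 4 mm below the face, 2 mm play.
- case: the hinged blade case, fixed, grey plastic, 100 x 136 mm and 55 mm high to its rim without the lid; origin under its middle on the work surface, x from its front to its hinge side, y along the hinge, z up.
- bed (a point): centre of the floor of the case's bed, 12 mm above the work surface; axes as the case. The bed is 56 mm along x, 108 mm along y, lined with black padding up to 48 mm above the work surface; the cassette fits with its long axis along y, either way round, its rib's top then 7 mm below the rim.
- lid_hinge (a point): middle of the lid's hinge line, on the case's far long side at rim height (55 mm), 52 mm from the case's origin along its x; the hinge runs along the case's y.
- lid (a joint): angle of the case lid (plate 103 mm from hinge to free edge, 138 mm wide; when shut its underside is 1 mm and its top 11 mm above the hinge line). 0: shut on the rim; it opens upward and back, 1.57: upright, stop at 2.0. The hinge is stiff: the lid stays where it is left, about 2 N at the free edge moves it.
- spray_can: bystander: green-capped spray can, 52 mm in diameter, 171 mm tall, standing beside the unit, on either side; origin under its middle. The cover cannot swing past it.
- card_pack: bystander: banded pack of white cards, 56 x 86 x 33 mm, lying beside the unit on the other side; origin under its middle. The cover passes above it.
- oil_bottle: bystander: small oil bottle with a spout, 45 mm in diameter, 138 mm tall, standing on the table; origin under its middle.
- note_pad: bystander: yellow pad of notes, 76 x 76 x 16 mm, lying on the table; origin under its middle.
Things that resemble listed ones, but are neither listed nor needed, are in the scene too. Leave any orange look-alike of the case alone.

How it is judged:
On the way, in this order (a step that is already met when the one before it is completed fails the run):
1. the cover is swung aside by 1.35 rad or more, to either side, with the cassette still in its pocket ((value of joint cover above 1.35 rad or value of joint cover below -1.35 rad) and distance of cassette from where it was at the start of the episode below 0.015 m), for 0.2 s.
2. the cassette is out of the pocket: its underside is more than 40 mm higher than the centre of the pocket's mouth (z of cassette in the frame of port above 0.04 m), for 0.1 s.
3. the cassette lies flat in the bed of the still open case, let go (x of cassette in the frame of bed between -0.012 and 0.012 m and y of cassette in the frame of bed between -0.018 and 0.018 m and z of cassette in the frame of bed below 0.006 m and angle between cassette's own z axis and vertical below 0.12 rad and value of joint lid above 0.8 rad and contact force between the fingers and cassette below 0.3 N and linear speed of cassette below 0.02 m/s), for 0.2 s.
At the end, for the whole second after the job is handed in: The cassette lies flat (within 7 degrees) and still on the floor of the case's bed (centre within 12 mm across and 18 mm along, underside within 6 mm of the floor), the lid is shut to within 0.05 rad, and the cover still stands aside by at least 1.35 rad, to either side (value of joint lid below 0.05 rad and (value of joint cover above 1.35 rad or value of joint cover below -1.35 rad) and x of cassette in the frame of bed between -0.012 and 0.012 m and y of cassette in the frame of bed between -0.018 and 0.018 m and z of cassette in the frame of bed below 0.006 m and angle between cassette's own z axis and vertical below 0.12 rad and linear speed of cassette below 0.02 m/s); the robot touches nothing.
It fails at once if the spray can is shifted by more than 30 mm or tipped (distance of spray_can from where it was at the start of the episode above 0.03 m or angle between spray_can's own z axis and vertical above 0.4 rad).
It fails at once if the card pack is shifted by more than 30 mm (distance of card_pack from where it was at the start of the episode above 0.03 m).
It fails at once if the oil bottle is shifted by more than 30 mm or tipped (distance of oil_bottle from where it was at the start of the episode above 0.03 m or angle between oil_bottle's own z axis and vertical above 0.4 rad).
It fails at once if the note pad is shifted by more than 30 mm (distance of note_pad from where it was at the start of the episode above 0.03 m).
It also fails if it takes over 64 s, if anything falls off the work surface, if the arm or the gripper's body presses on something with over 40 N, if the wrist force passes 120 N, or if a joint passes its speed limit or range.

## Robot

A 6-joint arm with a two-finger parallel gripper is mounted at the origin on the work surface; the furniture and walls round the work are solid. World frame = base frame: x ahead of the robot, y to its left, z up, the work surface at z = 0. Lengths are in m, angles in rad, forces in N, time in s.
With the tool pointing down it reaches from about 0.35 to 0.8 m from the base axis. Payload 7.3 kg.
Tool frame: the origin (TCP) lies between the finger pads; the fingertips stand 17 mm ahead of it and the grasp point (between the pads) lies 2 mm behind it; z points along the fingers, y is the line along which they close (so a half turn about z gives the same grasp; the last joint's range is limited). The gripper opens to 85 mm and grips with 20 to 120 N. Pads are 22 mm wide; open, the fingers measure 114 mm over their backs; the gripper's body (76 mm by 85 mm) begins 54 mm behind the grasp point. The pads swing forward as they close: fully open they stand 13 mm farther back than shut.
Start: joints at [-0.146, 0.342, 1.524, -0, 1.275, -0.146], TCP at [0.525, 0, 0.248] pointing down, gripper open.
Joint ranges: [-2.53, 2.53], [-0.77, 2.02], [0.04, 2.7], [-1, 4.14], [0.28, 2.66], [-3.11, 3.11]. Speed limits (rad/s): [2.57, 2.57, 3.14, 3.14, 3.14, 3.14].

## Interface

Orientations are given as a unit quaternion [x, y, z, w].
In Python, from station import * gives the robot as it stands. The module is installed in compiled form; this text tells all that it offers.
- The arm moves only by the shell command python3 -m inch 'ROWS' [FORCE]. ROWS is JSON, a list of rows, each a list of 7 numbers: the closure in counts, from 0 (fully open) to 255 (shut), then the shift along the tool's x, y, z in units of 25 mm (1.0 is 25 mm), then the turn, a rotation vector about the tool's x, y, z in units of 6 degrees (1.0 is 6 degrees). A call has 1 to 20 rows; each row shifts and turns the commanded pose from where the row before left it, along the tool's axes as they then stand; what a row does not reach is not made up. A row lasts 1/10 s, in which the tool goes at most 50 mm and 8.59 degrees, less where a joint would pass 70% of its speed; a pose out of reach is approached as far as the arm can. A call is refused whole if a number of a shift passes 1 or a number of a turn 1, either way. A call with a gripper value outside its range is refused whole. The fingers move at their own pace and stop on an object; FORCE is the grip in N (left out, the last holds). Time passes only in rows, so rows that do not move let the fingers close. It gives the time, the measured TCP pose, the force, the opening and the grip force at its end, in the units of the state.
- observe(): the state, without advancing time (a new reading comes with each control period).
- camera(name): name is "scene" or "side" or "wrist"; returns (picture, depth): 384x512x3 uint8, blue, green, red; 384x512 float32, m along the optical axis (not along the pixel's ray), 0 where there is no reading.
- calibration(name): a dict with "fov_y" (degrees; the focal length in pixels is half the picture's height over the tangent of half this angle, whatever the lens; pixels are square), "cx", "cy" (the principal point, pixels), "dist_coeffs" ([k1, k2, p1, p2, k3] as OpenCV has them; the pictures are not rectified), "R" (3x3) and "t" (3): a world point X has camera coordinates R X + t; the wrist camera has in their place "hand_eye" (4x4, takes a point from camera to tool coordinates, whose origin is the TCP and whose axes are the flange's). Camera axes: x right, y down, z forward; pixel columns grow to the right and rows downward; lengths in m; the calibration is good to about 2 mm. A picture is of the moment at which its call begins: read the wrist's pose just before it. calibration takes no time and is no camera call.
- sign_off(): hands the job in; it is judged then, once.
The state is a dict: "clock": time; "joints": joint angles; "qd": joint speeds; "joint_torque": joint torques, N m; "tool_pos": TCP position; "tcp_rot": TCP orientation; "wrist_force": force on the tool from outside, world axes, zero at the start; "moment": the same for the moment, N m; "gripper_width": finger opening in m; "finger_force": force on a finger pad.
Only numpy, scipy, OpenCV 4.12 (cv2) and the standard library are available. Lean on these libraries where they do the work, as an engineer would, in place of code of your own. Each camera call takes 0.05 s, during which the arm holds its last target. There are 200 camera calls.

## Working session

There is one attempt and no reset: what is moved stays moved. The work goes in short steps, Python scripts to look and compute and a shell command to move; the robot and the scene stay as the last step left them, time stands still between calls to the robot, and variables do not carry over. Pictures are saved under pics/ and viewed, at most 10 in all, crops included, and the job is handed in when it is done.

```bash
mkdir -p pics
cat > h.py <<'E'
from station import *
import numpy as np, cv2
from scipy.spatial.transform import Rotation as Rn
def K(c,h=384):
    f=h/2/np.tan(np.radians(c["fov_y"])/2); return np.array([[f,0,c["cx"]],[0,f,c["cy"]],[0,0,1]])
def cloud(name,depth=None):
    s=observe(); im,d=camera(name); c=calibration(name)
    v,u=np.mgrid[0:384,0:512]
    p=cv2.undistortPoints(np.stack([u.ravel(),v.ravel()],1).astype(np.float64)[:,None],K(c),np.array(c["dist_coeffs"]))[:,0]
    z=d.ravel().astype(float); P=np.c_[p*z[:,None],z]
    if name=="wrist":
        H=np.array(c["hand_eye"]); P=P@H[:3,:3].T+H[:3,3]
        P=Rn.from_quat(s["tcp_rot"]).apply(P)+np.array(s["tool_pos"])
    else: P=(P-np.array(c["t"]))@np.array(c["R"])
    P[z==0]=np.nan
    return im,P.reshape(384,512,3)
E
python3 - <<'E'
from h import *
for n in ["scene","side","wrist"]:
    im,P=cloud(n); np.save(n+".npy",P); cv2.imwrite(n+".png",im)
a=[cv2.imread(n+".png") for n in ["scene","side"]]
cv2.imwrite("pics/a.png",cv2.resize(a[0],(800,600)))
cv2.imwrite("pics/b.png",cv2.resize(a[1],(800,600)))
print(observe())
E
```

```text
{'clock': 0.15, 'joints': array([-1.46004022e-01,  3.42532928e-01,  1.52475232e+00, -3.23426160e-05,
        1.27539827e+00, -1.45977598e-01]), 'qd': array([ 0.00088151, -0.00132785, -0.00205218, -0.00073415,  0.00074938,
       -0.00061671]), 'joint_torque': array([ 1.24654900e-03, -4.33907533e+01, -2.46148127e+01, -9.02174702e-05,
        5.71925848e-03,  3.60333468e-05]), 'tool_pos': array([5.24737912e-01, 4.94141486e-05, 2.47816846e-01]), 'tcp_rot': array([ 7.07112683e-01,  7.07100668e-01, -3.37882466e-04, -4.28451101e-04]), 'wrist_force': array([0.41930914, 0.76820699, 0.29705619]), 'moment': array([-0.01665588,  0.00509625,  0.02844963]), 'finger_force': 0.0, 'gripper_width': 0.08540066216739496}
```

View pics/a.png

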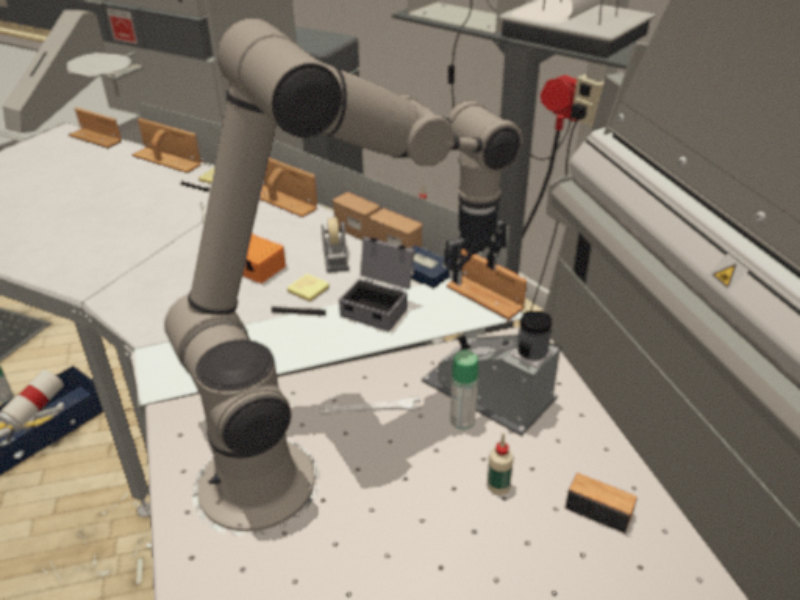

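View pics/b.png

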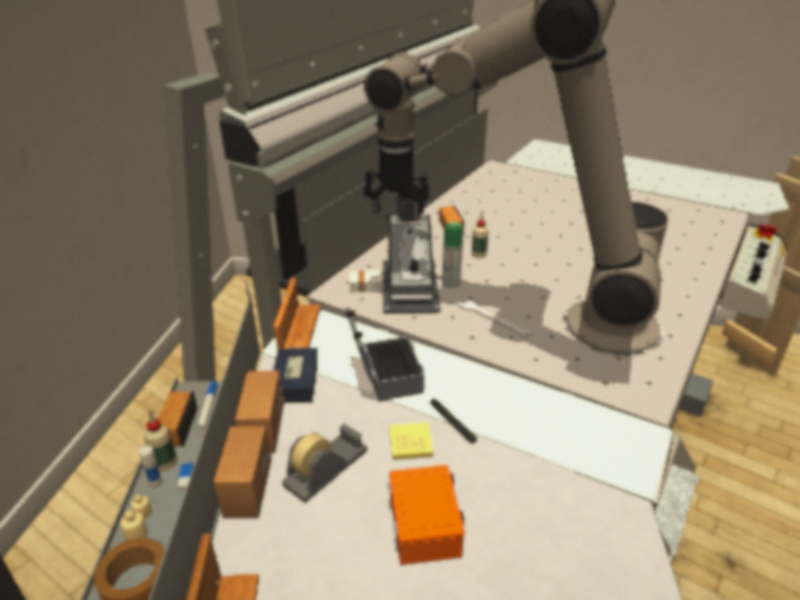

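The scene shows the grey open case at about (375,295), its lid hinge away from the robot. The orange look-alike is at (262,257), and the unit at (500,375) with the spray can (463,390) on its robot side. In the side view the unit is at (410,260), the card pack at (362,280) on its free side, the case at (390,365) and the spray can at (453,255). The case is the grey open one. The orange box is shut and is to be left alone.

Run:
```python
from h import *
P={n:np.load(n+".npy") for n in ["scene","side"]}
s=512/800
for n,pts in dict(side=[(410,260),(410,300),(453,225),(453,270),(362,280),(390,365),(372,395),(420,385),(365,350),(408,430),(480,240),(425,500)],scene=[(465,360),(498,470),(375,315),(385,262),(308,287),(530,330),(490,375)]).items():
    for u,v in pts: print(n,u,v,np.round(np.nanmedian(P[n][int(v*s)-1:int(v*s)+2,int(u*s)-1:int(u*s)+2].reshape(-1,3),axis=0),3))
# top-down map from side+scene, 2mm cells
X=np.vstack([P[n].reshape(-1,3) for n in P]); 
C=np.vstack([cv2.imread(n+".png").reshape(-1,3) for n in P])
x0,x1,y0,y1=0.3,0.95,-0.35,0.5; r=.0015
ok=(X[:,0]>x0)&(X[:,0]<x1)&(X[:,1]>y0)&(X[:,1]<y1)&(X[:,2]<.235)&(X[:,2]>-.02)
X=X[ok];C=C[ok];o=np.argsort(X[:,2]);X=X[o];C=C[o]
im=np.zeros((int((x1-x0)/r)+1,int((y1-y0)/r)+1,3),np.uint8)
i=((x1-X[:,0])/r).astype(int);j=((y1-X[:,1])/r).astype(int)
for di in(0,1):
  for dj in(0,1): im[np.minimum(i+di,im.shape[0]-1),np.minimum(j+dj,im.shape[1]-1)]=C
for k in range(10):
  y=.5-.1*k; c=int((y1-y)/r)
  if c<im.shape[1]: cv2.line(im,(c,0),(c,600),(0,0,255) if abs(y)<.01 else (255,120,0),1)
for k in range(7):
  c=int((x1-(.3+.1*k))/r); cv2.line(im,(0,c),(600,c),(255,120,0),1)
cv2.imwrite("pics/c.png",im)
```

```text
side 410 260 [ 0.501 -0.042  0.105]
side 410 300 [0.491 0.015 0.019]
side 453 225 [ 0.406 -0.107  0.176]
side 453 270 [ 0.4   -0.089  0.061]
side 362 280 [ 0.628 -0.032  0.035]
side 390 365 [0.486 0.262 0.015]
side 372 395 [0.505 0.35  0.004]
side 420 385 [0.408 0.333 0.031]
side 365 350 [0.511 0.378 0.138]
side 408 430 [0.407 0.453 0.019]
side 480 240 [ 0.345 -0.258  0.064]
side 425 500 [0.341 0.651 0.071]
scene 465 360 [ 0.396 -0.122  0.171]
scene 498 470 [ 0.328 -0.294  0.07 ]
scene 375 315 [0.44  0.234 0.046]
scene 385 262 [0.53  0.319 0.111]
scene 308 287 [0.398 0.467 0.015]
scene 530 330 [ 0.501 -0.181  0.228]
scene 490 375 [ 0.46  -0.129  0.102]
```

View pics/c.png

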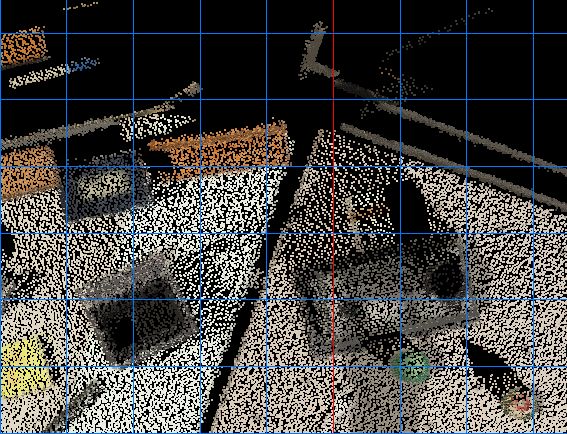

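```bash
cat > fit.py <<'E'
from h import *
from scipy.optimize import least_squares
S=np.load("side.npy").reshape(-1,3);C=np.load("scene.npy").reshape(-1,3);W=np.load("wrist.npy").reshape(-1,3)
A=np.vstack([S,C,W]);A=A[~np.isnan(A[:,0])]
def pl(Q):
    c=Q.mean(0);n=np.linalg.svd(Q-c,full_matrices=False)[2][2];return c,n*np.sign(n[2])
def ransac(Q,cond,th=.003,N=3000):
    rng=np.random.default_rng(0);b=None;bn=0
    for _ in range(N):
        t=Q[rng.choice(len(Q),3,False)];n=np.cross(t[1]-t[0],t[2]-t[0]);l=np.linalg.norm(n)
        if l<1e-6: continue
        n/=l;n*=np.sign(n[2]) or 1
        if not cond(n): continue
        m=abs((Q-t[0])@n)<th
        if m.sum()>bn: bn=m.sum();b=m
    c,n=pl(Q[b]);return c,n,bn,Q[b]
for nm,D in (("side",S),("wrist",W),("scene",C)):
    D=D[~np.isnan(D[:,0])]
    U=D[(D[:,0]>.4)&(D[:,0]<.58)&(D[:,1]>-.14)&(D[:,1]<.06)&(D[:,2]>.035)&(D[:,2]<.15)]
    if len(U)<50: print(nm,len(U));continue
    c,n,k,_=ransac(U,lambda n:abs(n[2]-.866)<.08)
    print(nm,"slope",k,c.round(4),n.round(3),"yaw of -xy normal",np.arctan2(-n[1],-n[0]).round(4))
    B=D[(D[:,0]>.45)&(D[:,0]<.55)&(D[:,1]>-.13)&(D[:,1]<0)]
# horizontal slices of unit
for z0,z1 in((.004,.02),(.02,.04),(.04,.08),(.08,.12)):
    U=A[(A[:,0]>.36)&(A[:,0]<.62)&(A[:,1]>-.25)&(A[:,1]<.08)&(A[:,2]>z0)&(A[:,2]<z1)]
    print(z0,len(U),U.min(0).round(3),U.max(0).round(3))
# case rim
R=A[(A[:,0]>.37)&(A[:,0]<.56)&(A[:,1]>.19)&(A[:,1]<.42)&(A[:,2]>.050)&(A[:,2]<.058)]
print("rim",len(R),cv2.minAreaRect(R[:,:2].astype(np.float32)))
L=A[(A[:,0]>.42)&(A[:,0]<.62)&(A[:,1]>.19)&(A[:,1]<.45)&(A[:,2]>.075)&(A[:,2]<.2)]
c,n,k,q=ransac(L,lambda n:abs(n[2])<.6,.006);print("lid",k,len(L),c.round(3),n.round(3),q.min(0).round(3),q.max(0).round(3))
E
python3 fit.py
python3 - <<'E'
import cv2,numpy as np
cv2.imwrite("pics/d.png",np.vstack([np.hstack([cv2.resize(cv2.imread("wrist.png"),(400,300)),cv2.resize(cv2.imread("scene.png")[120:290,160:387],(400,300))]),np.hstack([cv2.resize(cv2.imread("side.png")[110:223,200:350],(400,300)),cv2.resize(cv2.imread("side.png")[180:293,200:350],(400,300))])]))
E
```

```text
side slope 519 [ 0.5033 -0.0565  0.1093] [-0.075  0.47   0.879] yaw of -xy normal -1.4117
wrist slope 10539 [ 0.5174 -0.0566  0.1096] [-0.029  0.502  0.864] yaw of -xy normal -1.5128
scene slope 331 [ 0.4859 -0.0777  0.1151] [-0.2    0.46   0.865] yaw of -xy normal -1.1595
0.004 5275 [ 0.36  -0.248  0.004] [0.62 0.08 0.02]
0.02 3037 [ 0.377 -0.213  0.02 ] [0.62  0.038 0.04 ]
0.04 4144 [ 0.374 -0.215  0.04 ] [0.591 0.026 0.08 ]
0.08 8629 [ 0.374 -0.217  0.08 ] [0.593 0.009 0.12 ]
rim 534 ((0.47309139370918274, 0.2906685471534729), (0.11714504659175873, 0.1432158648967743), 26.733627319335938)
lid 755 910 [0.532 0.321 0.12 ] [-0.875 -0.414  0.25 ] [0.493 0.249 0.075] [0.573 0.387 0.163]
```

View pics/d.png

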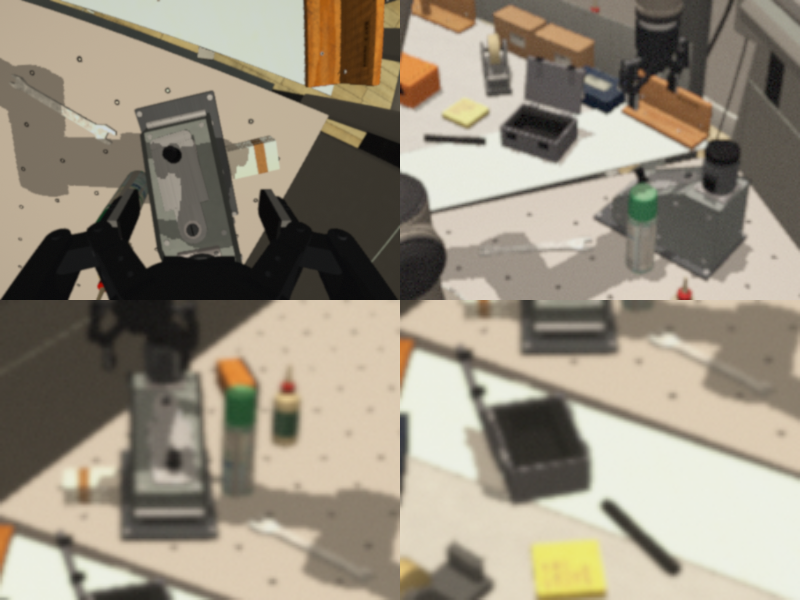

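The wrist view (top left) shows the knob at about (172,155) in a 400-wide picture, so (220,198) in full pixels, and the pivot screw at (192,230), so (246,294). The card pack is on the far side, the spray can on the near side, and the open grey case is confirmed.

Run:
```python
from h import *
P=np.load("wrist.npy");im=cv2.imread("wrist.png")
Q=P[150:330,170:300].reshape(-1,3)
Q=Q[(Q[:,2]>.03)&(Q[:,2]<.2)]
# slope direction heights above plane with assumed slope 30: for candidate yaw, histogram of offset
for yaw in np.arange(-1.56,-1.25,.04):
    n=np.array([-.5*np.cos(yaw),-.5*np.sin(yaw),.866]);h=np.histogram(Q@n,bins=np.arange(-.1,.3,.001))[0]
    i=np.sort(h)[-4:];print(round(yaw,2),i)
# edges: unit body side wall pixels & knob/screw
g=cv2.cvtColor(im,cv2.COLOR_BGR2GRAY)
for u,v in[(220,198),(220,192),(220,205),(246,294),(246,288),(190,170),(270,300)]:
    print(u,v,g[v,u],P[v,u].round(4))
# vertical-wise rows: z profile across unit at some v (height jump edges)
for v in(170,200,230,260):
    z=P[v,150:330,2];ok=np.where(z>.03)[0]+150
    if len(ok): a,b=ok[0]+2,ok[-1]-2;print(v,a,b,P[v,a].round(4),P[v,b].round(4))
cv2.imwrite("pics/e.png",cv2.resize(im[120:340,150:330],None,fx=2.7,fy=2.7,interpolation=cv2.INTER_CUBIC))
```

```text
-1.56 [1588 1937 2313 2479]
-1.52 [1601 1744 2617 2668]
-1.48 [1676 1970 2118 2713]
-1.44 [1588 1637 2079 2320]
-1.4 [1957 2094 2524 2565]
-1.36 [1948 2674 2995 3476]
-1.32 [2174 2222 2705 3281]
-1.28 [1628 1770 2001 2426]
220 198 14 [ 0.4882 -0.0135  0.114 ]
220 192 15 [ 0.488  -0.0081  0.1109]
220 205 10 [ 0.4879 -0.0211  0.1144]
246 294 33 [ 0.5149 -0.1061  0.1485]
246 288 43 [ 0.5148 -0.1021  0.1442]
190 170 122 [0.4466 0.0027 0.0628]
270 300 83 [ 0.5401 -0.1184  0.1434]
170 182 270 [0.4359 0.0017 0.0593] [0.5414 0.0053 0.0732]
200 185 327 [ 0.4423 -0.0288  0.0807] [ 0.6225 -0.0483  0.031 ]
230 162 285 [ 0.3949 -0.089   0.0412] [ 0.5572 -0.0535  0.1081]
260 152 291 [0.4757 0.0129 0.2653] [ 0.563  -0.0809  0.1248]
```

View pics/e.png

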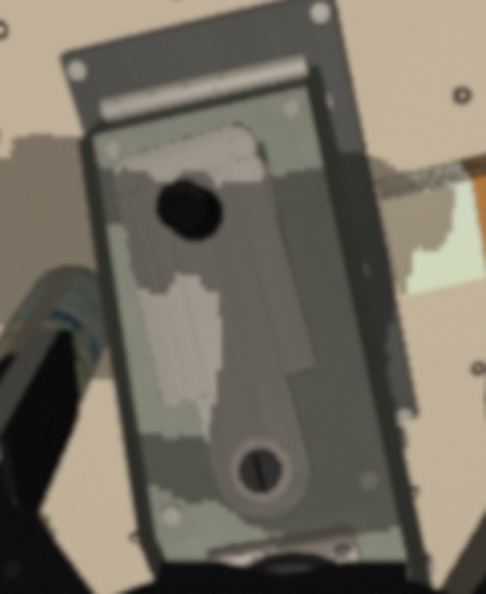

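```bash
cat > fit2.py <<'E'
from h import *
from scipy.optimize import least_squares
c=calibration("wrist");H=np.linalg.inv(np.array(c["hand_eye"]))
R0=Rn.from_quat([7.07112683e-01,7.07100668e-01,-3.37882466e-04,-4.28451101e-04]);T0=np.array([0.524738,0.00005,.247817])
def proj(X):
    t=R0.inv().apply(X-T0);p=t@H[:3,:3].T+H[:3,3]
    return cv2.projectPoints(p,np.zeros(3),np.zeros(3),K(c),np.array(c["dist_coeffs"]))[0][:,0]
full=lambda a:np.array(a)/2.7+[150,120]
u=np.array([.866,0,.5]);n=np.array([-.5,0,.866]);yy=np.array([0,1,0]);pv=np.array([.022,0,.138])
def face(s,y,o): return pv+s*u+y*yy+o*n   # s upslope
def w(p,X): return Rn.from_euler("z",p[2]).apply(X)+[p[0],p[1],0]
def cov(p,s,y,o):
    q=p[3]; d=-u*np.cos(q)-yy*np.sin(q); e=np.cross(n,d)
    return pv+s*d+y*e+o*n
def ptl(p,A,pa,pb):
    a,b=full(pa),full(pb);q=proj(w(p,np.array(A)));d=(b-a)/np.linalg.norm(b-a)
    return [float(np.cross(d,x-a)) for x in q]
def res(p):
    r=[]
    r+=list((proj(w(p,np.array([cov(p,0,0,.012)])))[0]-full([260,470])))
    r+=list((proj(w(p,np.array([cov(p,.105,0,.031)])))[0]-full([190,208])))
    # left in image = -x world = unit -y
    r+=ptl(p,[face(-.12,-.056,0),face(0,-.056,0)],(92,140),(155,560))
    r+=ptl(p,[face(-.12,.056,0),face(0,.056,0)],(310,85),(410,560))
    r+=ptl(p,[cov(p,.11,.032,.005),cov(p,.07,.032,.005)],(268,175),(315,365))
    r+=list(.5*np.array(ptl(p,[cov(p,.11,-.032,.005),cov(p,.07,-.032,.005)],(120,165),(160,400))))
    return r
s=least_squares(res,[.515,-.1,-1.34,0],loss="soft_l1")
print(s.x.round(4),np.round(res(s.x),1))
p=s.x
P=np.load("wrist.npy");Q=P[190:290,240:262].reshape(-1,3)
nw=w([0,0,p[2]],n);print("plane offset of cloud vs model pivot", np.percentile((P[150:290,180:290].reshape(-1,3)-w(p,pv))@nw,[10,25,50,75,90]).round(4))
print("pivot",w(p,pv),"knob",w(p,cov(p,.105,0,.018)),"port",w(p,face(-.082,0,0)))
E
python3 fit2.py 2>/dev/null
```

```text
[ 0.5117 -0.0935 -1.2757 -0.0209] [  1.    1.8   0.7  -1.    9.4   3.2  -0.4  -7.6  52.1  53.7 -28.5 -29.8]
plane offset of cloud vs model pivot [nan nan nan nan nan]
pivot [ 0.51811717 -0.11450543  0.138     ] knob [ 0.49116201 -0.01827514  0.10109946] port [ 0.49746692 -0.04656229  0.097     ]
```

```bash
sed -i 's/cov(p,.11,.032,/cov(p,.11,-.0321,/;s/cov(p,.07,.032,/cov(p,.07,-.0321,/;s/cov(p,.11,-.032,/cov(p,.11,.032,/;s/cov(p,.07,-.032,/cov(p,.07,.032,/;s/np.percentile/np.nanpercentile/' fit2.py; python3 fit2.py 2>/dev/null
```

```text
[ 0.511  -0.0937 -1.2933  0.014 ] [ 0.   2.1 -2.  -0.2  9.1  4.4 -1.  -6.6 -0.6 -1.   0.5 -0.3]
plane offset of cloud vs model pivot [-0.0587 -0.0007  0.0018  0.006   0.007 ]
pivot [ 0.51698366 -0.11488666  0.138     ] knob [ 0.4881944  -0.0191915   0.10109314] port [ 0.49752835 -0.04659175  0.097     ]
```

```bash
cat > plan.py <<'E'
from h import *
def plan(pos=None,z=None,y=None):
    s=observe();R=Rn.from_quat(s["tcp_rot"]);print("t",s["clock"],"tcp",np.round(s["tool_pos"],4),"q",np.round(s["joints"],2),"w",round(s["gripper_width"],4))
    print("axes x,y,z",R.as_matrix().T.round(3).tolist())
    T=R
    if z is not None:
        z=np.array(z,float);z/=np.linalg.norm(z);y=np.array(y,float);y-=z*(y@z);y/=np.linalg.norm(y)
        T=Rn.from_matrix(np.c_[np.cross(y,z),y,z]); print("turn units",np.round(np.degrees((R.inv()*T).as_rotvec())/6,2))
    if pos is not None: print("shift units in target axes",np.round(T.inv().apply(np.array(pos)-s["tool_pos"])/.025,2))
def slope(yaw): 
    r=Rn.from_euler("z",yaw);return r.apply([.866,0,.5]),r.apply([0,1,0]),r.apply([-.5,0,.866])
E
python3 - <<'E'
from plan import *
u,y,n=slope(-1.31)
print(calibration("wrist")["hand_eye"],n,u)
plan(np.array([.4882,-.0192,.1011])+.107*n,-n,u)
E
```

```text
[[-1.70735269e-03 -9.45672207e-01 -3.25117150e-01  8.56031230e-02]
 [ 9.99996863e-01 -1.01866535e-03 -2.28847914e-03 -1.41709261e-04]
 [ 1.83296554e-03 -3.25120037e-01  9.45670980e-01 -1.25569470e-01]
 [ 0.00000000e+00  0.00000000e+00  0.00000000e+00  1.00000000e+00]] [-0.12892502  0.48309248  0.866     ] [ 0.22329813 -0.83671617  0.5       ]
t 0.15 tcp [0.5247 0.     0.2478] q [-0.15  0.34  1.52 -0.    1.28 -0.15] w 0.0854
axes x,y,z [[0.0, 1.0, 0.0], [1.0, -0.0, -0.001], [-0.001, 0.0, -1.0]]
turn units [-4.27 -3.26 12.21]
shift units in target axes [-1.61 -2.62  0.99]
```

```bash
python3 -m inch '[[0,0,0,0,-0.33,-0.25,0.94],[0,0,0,0,-0.33,-0.25,0.94],[0,0,0,0,-0.33,-0.25,0.94],[0,0,0,0,-0.33,-0.25,0.94],[0,0,0,0,-0.33,-0.25,0.94],[0,0,0,0,-0.33,-0.25,0.94],[0,0,0,0,-0.33,-0.25,0.94],[0,0,0,0,-0.33,-0.25,0.94],[0,0,0,0,-0.33,-0.25,0.94],[0,0,0,0,-0.33,-0.25,0.94],[0,0,0,0,-0.33,-0.25,0.94],[0,0,0,0,-0.33,-0.25,0.94],[0,0,0,0,-0.33,-0.25,0.94],[0,-0.4,-0.65,0.2,0,0,0],[0,-0.4,-0.65,0.2,0,0,0],[0,-0.4,-0.65,0.2,0,0,0],[0,-0.4,-0.65,0.2,0,0,0],[0,0,0,0,0,0,0]]' 40
python3 - <<'E'
from plan import *
u,y,n=slope(-1.31)
plan(np.array([.4882,-.0192,.1011])+.107*n,-n,u)
im,P=cloud("wrist");np.save("w2.npy",P);cv2.imwrite("pics/f.png",im);cv2.imwrite("w2.png",im)
E
```

```text
clock: 1.95
tool_pos: [0.4727, 0.035, 0.1967]
tcp_rot: [0.958, 0.126, 0.034, 0.257]
wrist_force: [0.6, 0.1, -0.3]
gripper_width: 0.0855
finger_force: 0.0
t 1.95 tcp [0.4727 0.035  0.1967] q [ 0.23  0.34  1.8  -0.61  1.06  1.86] w 0.0855
axes x,y,z [[0.966, 0.258, -0.0], [0.224, -0.836, 0.5], [0.129, -0.484, -0.866]]
turn units [0.01 0.   0.01]
shift units in target axes [0.04 0.04 0.16]
```

View pics/f.png

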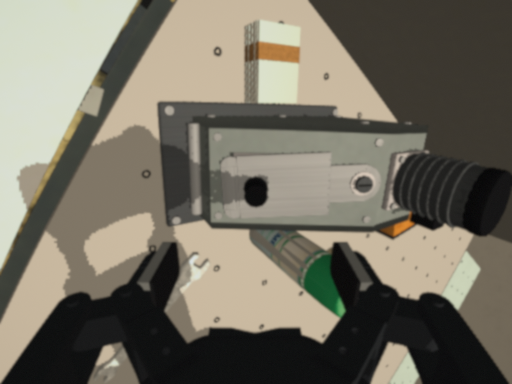

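The knob is at (256,190), the pivot screw at (364,183), and the face is level in the picture. The card pack is at (272,60) and the can at (300,265).

Run:
```python
from plan import *
P=np.load("w2.npy")
def ransacfit(Q):
    c=np.median(Q,0)
    for _ in range(8):
        m=abs((Q-c)@np.linalg.svd(Q-c,full_matrices=False)[2][2])<.0025; Q=Q[m];c=Q.mean(0)
    n=np.linalg.svd(Q-c,full_matrices=False)[2][2];return c,n*np.sign(n[2])
c,n=ransacfit(P[160:210,280:325].reshape(-1,3));print("cover",c.round(4),n.round(3),np.arctan2(-n[1],-n[0]))
c2,n2=ransacfit(P[137:148,240:340].reshape(-1,3));print("face",c2.round(4),n2.round(3),"cover over face",(c-c2)@n2)
u,y,nn=slope(-1.31)
med=lambda a,b,r=3:np.nanmedian(P[b-r:b+r+1,a-r:a+r+1].reshape(-1,3),axis=0)
k=med(256,190);s=med(364,184);print("knob top",k.round(4),(k-c2)@n2,"screw",s.round(4),(s-c2)@n2)
d=s-k;print("yaw dir knob->screw",np.arctan2(d[1],d[0]),np.linalg.norm(d-(d@n2)*n2))
# face edges along columns: extent of points within 4mm of face
for col in(230,280,330):
    rows=[r for r in range(100,240) if abs((P[r,col]-c2)@n2)<.004 ];print(col,rows[0],rows[-1],P[rows[0],col].round(4),P[rows[-1],col].round(4))
```

```text
Traceback (most recent call last):
numpy.linalg.LinAlgError: SVD did not converge
```

```bash
cat > m2.py <<'E'
from plan import *
P=np.load("w2.npy")
def ransacfit(Q):
    Q=Q[~np.isnan(Q[:,0])];c=np.median(Q,0)
    for _ in range(8):
        m=abs((Q-c)@np.linalg.svd(Q-c,full_matrices=False)[2][2])<.0025; Q=Q[m];c=Q.mean(0)
    n=np.linalg.svd(Q-c,full_matrices=False)[2][2];return c,n*np.sign(n[2])
c,n=ransacfit(P[160:210,280:325].reshape(-1,3));print("cover",c.round(4),n.round(3),np.arctan2(-n[1],-n[0]))
c2,n2=ransacfit(P[137:148,240:340].reshape(-1,3));print("face",c2.round(4),n2.round(3),"cover over face",(c-c2)@n2)
u,y,nn=slope(-1.31)
med=lambda a,b,r=3:np.nanmedian(P[b-r:b+r+1,a-r:a+r+1].reshape(-1,3),axis=0)
k=med(256,190);s=med(364,184);print("knob top",k.round(4),(k-c2)@nn,"screw",s.round(4),(s-c2)@nn)
d=s-k;print("yaw dir knob->screw",np.arctan2(d[1],d[0]),np.linalg.norm(d-(d@nn)*nn))
for col in(230,280,330):
    rows=[r for r in range(100,240) if abs((P[r,col]-c2)@nn)<.004 ];print(col,rows[0],rows[-1],P[rows[0],col].round(4),P[rows[-1],col].round(4))
E
python3 m2.py
```

```text
cover [ 0.5004 -0.0613  0.1127] [-0.11   0.486  0.867] -1.3478378122464973
face [ 0.5375 -0.0426  0.1012] [-0.13   0.484  0.865] cover over face 0.005739775016821227
knob top [ 0.4906 -0.0103  0.1126] 0.031565687082313554 screw [ 0.5154 -0.1065  0.1474] 0.012002015402420614
yaw dir knob->screw -1.3190203201476542 0.10347009081262075
230 120 228 [0.5448 0.0089 0.0722] [ 0.4368 -0.0164  0.0719]
280 122 229 [ 0.5534 -0.0311  0.0945] [ 0.4476 -0.0607  0.0985]
330 123 231 [ 0.5631 -0.0693  0.1193] [ 0.4565 -0.1073  0.1241]
```

Run:
```python
from plan import *
u,y,n=slope(-1.315)
plan(np.array([.4906,-.0103,.1126])-.0065*n,-n,u)
```

```text
t 2.0 tcp [0.4742 0.0347 0.1979] q [ 0.23  0.34  1.8  -0.61  1.06  1.86] w 0.0854
axes x,y,z [[0.966, 0.258, 0.002], [0.223, -0.836, 0.501], [0.131, -0.484, -0.865]]
turn units [ 0.01 -0.04  0.04]
shift units in target axes [ 0.18 -0.05  4.17]
```

```bash
python3 -m inch '[[0,0.18,-0.05,0.6,0,0,0],[0,0,0,0.6,0,0,0],[0,0,0,0.6,0,0,0],[0,0,0,0.6,0,0,0],[0,0,0,0.6,0,0,0],[0,0,0,0.6,0,0,0],[0,0,0,0.5,0,0,0],[0,0,0,0,0,0,0],[255,0,0,0,0,0,0],[255,0,0,0,0,0,0],[255,0,0,0,0,0,0],[255,0,0,0,0,0,0],[255,0,0,0,0,0,0],[255,0,0,0,0,0,0],[255,0,0,0,0,0,0],[255,0,0,0,0,0,0]]' 30
python3 - <<'E'
from plan import *
plan()
u,y,n=slope(-1.315);pv=np.array([.517,-.1123,.137]);s=observe()
d=s["tool_pos"]-pv;print(d@u,d@y,d@n)
# incremental arc shifts in tool axes (x=unit y,y=u)
for a,b in zip(np.arange(0,1.5,.1),np.arange(.1,1.61,.1)): print(round(b,1),np.round(.105/.025*np.array([np.sin(b)-np.sin(a),np.cos(a)-np.cos(b)]),2))
E
```

```text
clock: 3.6
tool_pos: [0.4925, -0.0128, 0.1095]
tcp_rot: [0.958, 0.125, 0.036, 0.257]
wrist_force: [-0.3, 2.3, 6.4]
gripper_width: 0.0177
finger_force: 29.6
t 3.6 tcp [ 0.4925 -0.0128  0.1095] q [ 0.12  0.48  1.89 -0.74  0.83  1.96] w 0.0177
axes x,y,z [[0.966, 0.257, 0.005], [0.22, -0.837, 0.501], [0.133, -0.483, -0.865]]
-0.10253285488080491 0.001471520432743995 0.02740886413431352
0.1 [0.42 0.02]
0.2 [0.42 0.06]
0.3 [0.41 0.1 ]
0.4 [0.39 0.14]
0.5 [0.38 0.18]
0.6 [0.36 0.22]
0.7 [0.33 0.25]
0.8 [0.31 0.29]
0.9 [0.28 0.32]
1.0 [0.24 0.34]
1.1 [0.21 0.36]
1.2 [0.17 0.38]
1.3 [0.13 0.4 ]
1.4 [0.09 0.41]
1.5 [0.05 0.42]
```

```bash
python3 -m inch '[[255,0.42,0.02,0,0,0,0],[255,0.42,0.06,0,0,0,0],[255,0.41,0.10,0,0,0,0],[255,0.39,0.14,0,0,0,0],[255,0.38,0.18,0,0,0,0],[255,0,0,0,0,0,0]]'
python3 - <<'E'
from plan import *
plan()
u,y,n=slope(-1.315);pv=np.array([.517,-.1123,.137]);s=observe()
d=s["tool_pos"]-pv;print(d@u,d@y,d@n,np.hypot(d@u,d@y),np.arctan2(d@y,-d@u))
E
```

```text
clock: 4.2
tool_pos: [0.5448, -0.0077, 0.1136]
tcp_rot: [0.958, 0.125, 0.037, 0.254]
wrist_force: [3.2, 9.9, -8.1]
gripper_width: 0.0174
finger_force: 29.8
t 4.2 tcp [ 0.5448 -0.0077  0.1136] q [ 0.11  0.54  1.75 -0.68  0.89  1.88] w 0.0174
axes x,y,z [[0.966, 0.258, 0.007], [0.221, -0.84, 0.496], [0.134, -0.478, -0.868]]
-0.09322286211760297 0.053385843256574333 0.02679601943341549 0.10742695323620204 0.5200807071399303
```

```bash
python3 -m inch '[[255,0.36,0.22,0,0,0,0],[255,0.33,0.25,0,0,0,0],[255,0.31,0.29,0,0,0,0],[255,0.28,0.32,0,0,0,0],[255,0.24,0.34,0,0,0,0],[255,0.21,0.36,0,0,0,0],[255,0.17,0.38,0,0,0,0],[255,0.13,0.4,0,0,0,0],[255,0.09,0.41,0,0,0,0],[255,0.05,0.42,0,0,0,0],[255,0,0.3,0,0,0,0],[255,0,0,0,0,0,0]]'
python3 - <<'E'
from plan import *
plan()
u,y,n=slope(-1.315);pv=np.array([.517,-.1123,.137]);s=observe()
d=s["tool_pos"]-pv;print(d@u,d@y,d@n,np.hypot(d@u,d@y),np.arctan2(d@y,-d@u))
E
```

```text
clock: 5.4
tool_pos: [0.633, -0.0698, 0.1647]
tcp_rot: [0.957, 0.128, 0.055, 0.255]
wrist_force: [59.8, 3.5, -24.1]
gripper_width: 0.0019
finger_force: 33.0
t 5.4 tcp [ 0.633  -0.0698  0.1647] q [-0.01  0.57  1.51 -0.62  0.95  1.63] w 0.0019
axes x,y,z [[0.961, 0.273, 0.041], [0.217, -0.837, 0.502], [0.171, -0.474, -0.864]]
0.0036454710363911617 0.12300289786810985 0.02992152123846757 0.12305690692939518 1.6004249315384598
```

```bash
python3 -m inch '[[255,0.4,0,0,0,0,0],[255,0.2,0,-0.4,0,0,0],[255,0,0,-0.6,0,0,0],[255,0,0,-0.8,0,0,0],[255,0,0,-0.8,0,0,0],[0,0,0,0,0,0,0]]'
python3 - <<'E'
from plan import *
plan()
im,P=cloud("wrist");np.save("w3.npy",P);cv2.imwrite("pics/g.png",im)
E
```

```text
clock: 6.0
tool_pos: [0.6233, -0.0373, 0.2205]
tcp_rot: [0.958, 0.125, 0.038, 0.257]
wrist_force: [-0.3, -0.5, 0.3]
gripper_width: 0.0132
finger_force: 0.0
t 6.0 tcp [ 0.6233 -0.0373  0.2205] q [ 0.05  0.52  1.43 -0.57  1.13  1.6 ] w 0.0132
axes x,y,z [[0.966, 0.258, 0.008], [0.22, -0.837, 0.502], [0.136, -0.483, -0.865]]
```

View pics/g.png

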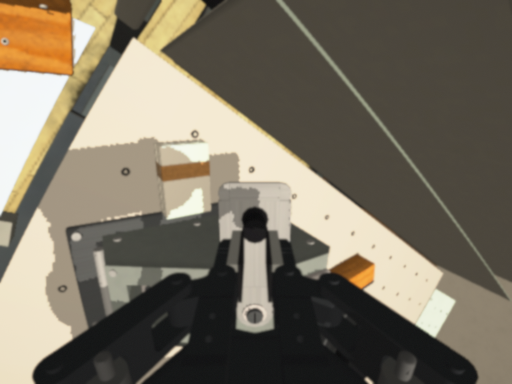

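The cover now lies square to the side: knob (254,218) directly above screw (255,314), about -1.57 rad. The card pack at (185,180) is in place.

Run:
```python
from plan import *
u,y,n=slope(-1.315);pv=np.array([.517,-.1123,.137])
P=np.load("w3.npy");med=lambda a,b,r=2:np.nanmedian(P[b-r:b+r+1,a-r:a+r+1].reshape(-1,3),axis=0)
d=med(254,215)-pv;print(med(254,215),d@u,d@y,d@n); d=med(255,314)-pv;print(d@u,d@y,d@n)
plan(pv-.082*u+.09*n,-n,u)
```

```text
[ 0.62444081 -0.07539331  0.15208685] 0.00016372431184462962 0.11328289492618257 0.01732600604923492
0.0013792409331621295 0.0037847128665162103 0.012649276509352901
t 6.05 tcp [ 0.6228 -0.0379  0.2189] q [ 0.05  0.52  1.43 -0.57  1.13  1.6 ] w 0.021
axes x,y,z [[0.966, 0.258, 0.006], [0.221, -0.837, 0.501], [0.134, -0.483, -0.865]]
turn units [ 0.01 -0.07  0.02]
shift units in target axes [-4.85 -3.35  0.14]
```

```bash
python3 -m inch '[[150,-0.8,-0.55,0,0,0,0],[150,-0.8,-0.55,0,0,0,0],[150,-0.8,-0.55,0,0,0,0],[150,-0.8,-0.55,0,0,0,0],[150,-0.8,-0.55,0,0,0,0],[150,-0.8,-0.55,0,0,0,0],[150,0,0,0,0,0,0],[150,0,0,0,0,0,0]]' 40
python3 - <<'E'
from plan import *
plan()
im,P=cloud("wrist");np.save("w4.npy",P);cv2.imwrite("pics/h.png",cv2.resize(im[130:330,150:400],(800,600),interpolation=cv2.INTER_CUBIC))
E
```

```text
clock: 6.85
tool_pos: [0.4881, -0.0004, 0.1758]
tcp_rot: [0.958, 0.125, 0.035, 0.257]
wrist_force: [0.1, 0.1, 0.4]
gripper_width: 0.0351
finger_force: 0.0
t 6.85 tcp [ 4.881e-01 -4.000e-04  1.758e-01] q [ 0.15  0.38  1.83 -0.64  0.98  1.83] w 0.0351
axes x,y,z [[0.966, 0.257, 0.003], [0.221, -0.837, 0.501], [0.131, -0.483, -0.865]]
```

View pics/h.png

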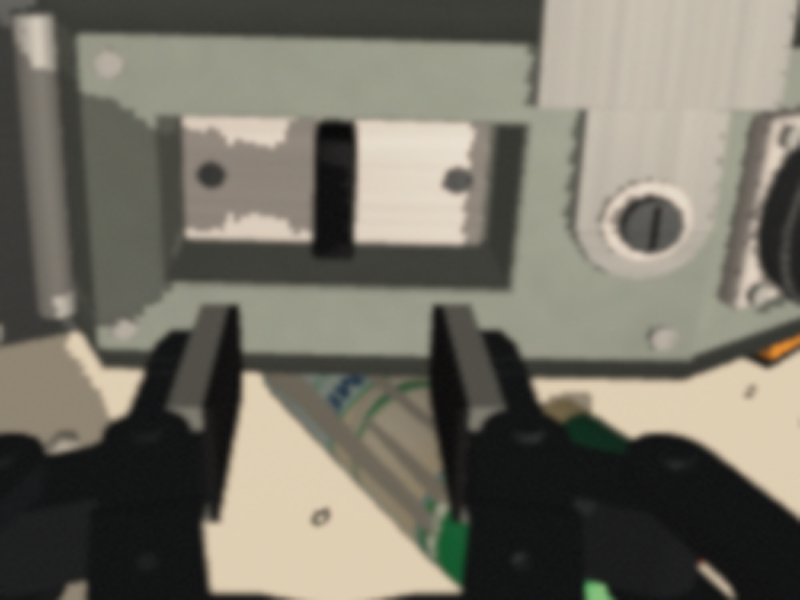

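The pocket is open, with the cassette's black rib from crop (335,120) to (335,257), so its centre is full pixel (255,193).

Run:
```python
from plan import *
u,y,n=slope(-1.315);pv=np.array([.517,-.1123,.137]);P=np.load("w4.npy")
for a,b in[(255,180),(255,193),(255,205),(255,211),(210,193),(290,193),(225,145)]:
    q=np.nanmedian(P[b-1:b+2,a-1:a+2].reshape(-1,3),axis=0);d=q-pv;print(a,b,q.round(4),(d@u).round(4),(d@y).round(4),(d@n).round(4))
# rib edges on row
for b in (180,193,203):
    print([ (a,round(float((P[b,a]-pv)@n),4)) for a in range(242,268,2)])
plan(pv-.082*u-.005*n,-n,u)
```

```text
255 180 [ 0.5152 -0.0415  0.0928] -0.0818 0.0162 -0.0038
255 193 [ 0.5036 -0.0446  0.0931] -0.0816 0.0042 -0.0036
255 205 [ 0.493  -0.0465  0.0935] -0.0822 -0.0066 -0.0027
255 211 [ 0.4873 -0.0487  0.0929] -0.0818 -0.0126 -0.0037
210 193 [ 0.4889 -0.0218  0.0512] -0.1249 -0.0043 -0.027
290 193 [ 0.5061 -0.086   0.0898] -0.048 -0.0039 -0.0267
225 145 [ 0.5392 -0.0114  0.0836] -0.1063 0.047 -0.0002
[(242, -0.0273), (244, -0.0278), (246, -0.0266), (248, -0.0047), (250, -0.0035), (252, -0.0029), (254, -0.0037), (256, -0.004), (258, -0.0037), (260, -0.0047), (262, -0.0269), (264, -0.0278), (266, -0.0274)]
[(242, -0.0273), (244, -0.0275), (246, -0.028), (248, -0.0053), (250, -0.0036), (252, -0.0027), (254, -0.0042), (256, -0.004), (258, -0.003), (260, -0.004), (262, -0.0276), (264, -0.0274), (266, -0.0273)]
[(242, -0.0281), (244, -0.0276), (246, -0.0277), (248, -0.0024), (250, -0.0044), (252, -0.003), (254, -0.0026), (256, -0.0022), (258, -0.0026), (260, -0.0042), (262, -0.0261), (264, -0.0268), (266, -0.0272)]
t 6.9 tcp [ 0.4888 -0.0005  0.1761] q [ 0.14  0.38  1.82 -0.64  0.98  1.83] w 0.0352
axes x,y,z [[0.966, 0.257, 0.004], [0.221, -0.837, 0.501], [0.132, -0.483, -0.865]]
turn units [ 0.01 -0.05  0.02]
shift units in target axes [-0.04 -0.07  3.86]
```

```bash
python3 -m inch '[[150,0.06,-0.07,0.6,0,0,0],[150,0,0,0.6,0,0,0],[150,0,0,0.6,0,0,0],[150,0,0,0.6,0,0,0],[150,0,0,0.6,0,0,0],[150,0,0,0.5,0,0,0],[150,0,0,0.35,0,0,0],[150,0,0,0,0,0,0],[255,0,0,0,0,0,0],[255,0,0,0,0,0,0],[255,0,0,0,0,0,0],[255,0,0,0,0,0,0],[255,0,0,0,0,0,0],[255,0,0,0,0,0,0]]' 60
```

```text
clock: 8.3
tool_pos: [0.5029, -0.0447, 0.0929]
tcp_rot: [0.958, 0.125, 0.036, 0.257]
wrist_force: [2.1, -0.1, 5.7]
gripper_width: 0.0104
finger_force: 60.2
```

```bash
cat fit.py | tail -6 | head -3
python3 - <<'E'
from plan import *
u,y,n=slope(-1.315);pv=np.array([.517,-.1123,.137]);s=observe();d=s["tool_pos"]-pv;print(d@u,d@y,d@n);plan()
E
```

```text
print(z0,len(U),U.min(0).round(3),U.max(0).round(3))
# case rim
R=A[(A[:,0]>.37)&(A[:,0]<.56)&(A[:,1]>.19)&(A[:,1]<.42)&(A[:,2]>.050)&(A[:,2]<.058)]
-0.08172473181480068 0.0034410360158032677 -0.0036844066968493364
t 8.3 tcp [ 0.5029 -0.0447  0.0929] q [ 0.05  0.51  1.9  -0.78  0.77  1.95] w 0.0104
axes x,y,z [[0.966, 0.258, 0.006], [0.22, -0.837, 0.502], [0.134, -0.483, -0.865]]
```

```bash
python3 -m inch '[[255,0,0,-0.3,0,0,0],[255,0,0,-0.5,0,0,0],[255,0,0,-0.8,0,0,0],[255,0,0,-0.8,0,0,0],[255,0,0,-0.8,0,0,0],[255,0,0,-0.8,0,0,0],[255,0,0,-0.8,0,0,0],[255,0,0,-0.8,0,0,0],[255,0,0,-0.8,0,0,0],[255,0,0,0,0,0,0],[255,0,0,0,0,0,0]]'
python3 - <<'E'
from plan import *
s=observe();print(s["finger_force"])
plan([.47,.20,.25],[0,0,-1],[.435,-.9,0])
E
```

```text
clock: 9.4
tool_pos: [0.4803, 0.0326, 0.2298]
tcp_rot: [0.958, 0.125, 0.035, 0.257]
wrist_force: [-0.4, -0.5, -1.7]
gripper_width: 0.0106
finger_force: 59.4
59.36814844608307
t 9.4 tcp [0.4803 0.0326 0.2298] q [ 0.22  0.31  1.75 -0.59  1.13  1.8 ] w 0.0106
axes x,y,z [[0.966, 0.258, 0.003], [0.222, -0.837, 0.5], [0.131, -0.483, -0.866]]
turn units [ 4.99  0.45 -1.78]
shift units in target axes [ 2.54 -6.21 -0.81]
```

```bash
python3 -m inch '[[255,0,0,0,1,0.09,-0.36],[255,0,0,0,1,0.09,-0.36],[255,0,0,0,1,0.09,-0.36],[255,0,0,0,1,0.09,-0.36],[255,0,0,0,1,0.09,-0.36],[255,0,0,0,0,0,-1],[255,0,0,0,0,0,-1],[255,0,0,0,0,0,-1],[255,0,0,0,0,0,-1],[255,0,0,0,0,0,-1],[255,0,0,0,0,0,-1],[255,0,0,0,0,0,-1],[255,0,0,0,0,0,-1],[255,0,0,0,0,0,-1],[255,0,0,0,0,0,-1],[255,0,0,0,0,0,-1],[255,0,0,0,0,0,-1],[255,0,0,0,0,0,-1],[255,0,0,0,0,0,-1],[255,0,0,0,0,0,-1]]'
python3 -m inch '[[255,0,0,0,0,0,-1],[255,0,0,0,0,0,-1],[255,0,0,0,0,0,-1],[255,0,0,0,0,0,-1],[255,0,0,0,0,0,-1],[255,0,0,0,0,0,-1],[255,0,0,0,0,0,-1],[255,0,0,0,0,0,-1],[255,0,0,0,0,0,-1],[255,0,0,0,0,0,-1],[255,0,0,0,0,0,-1],[255,0,0,0,0,0,-1],[255,0,0,0,0,0,-1],[255,0,0,0,0,0,-1],[255,0,0,0,0,0,-1],[255,0,0,0,0,0,0]]'
python3 - <<'E'
from plan import *
plan([.45,.20,.25],[0,0,-1],[-.435,.9,0])
E
```

```text
clock: 11.4
tool_pos: [0.4801, 0.0319, 0.2289]
tcp_rot: [0.529, 0.848, -0.001, -0.001]
wrist_force: [0.4, -0.2, -1.7]
gripper_width: 0.0106
finger_force: 59.4
clock: 13.0
tool_pos: [0.4802, 0.032, 0.2291]
tcp_rot: [-0.224, 0.975, 0.0, -0.001]
wrist_force: [0.3, 0.0, -1.7]
gripper_width: 0.0105
finger_force: 59.4
t 13.0 tcp [0.4802 0.032  0.2291] q [-0.09  0.28  1.67 -0.    1.19 -2.12] w 0.0105
axes x,y,z [[-0.9, -0.437, 0.002], [-0.437, 0.9, 0.001], [-0.003, 0.0, -1.0]]
turn units [ 0.01 -0.02  0.02]
shift units in target axes [-1.84  6.58 -0.84]
```

```bash
python3 -m inch '[[255,-0.3,0.6,-0.1,0,0,0],[255,-0.3,0.95,-0.1,0,0,0],[255,-0.3,0.95,-0.1,0,0,0],[255,-0.3,0.95,-0.1,0,0,0],[255,-0.3,0.95,-0.1,0,0,0],[255,-0.3,0.95,-0.1,0,0,0],[255,0,0.8,-0.1,0,0,0],[255,0,0.5,0,0,0,0],[255,0,0,0,0,0,0],[255,0,0,0,0,0,0]]'
python3 - <<'E'
from plan import *
plan()
im,P=cloud("wrist");np.save("w5.npy",P);cv2.imwrite("pics/i.png",im)
E
```

```text
clock: 14.0
tool_pos: [0.4488, 0.2012, 0.2477]
tcp_rot: [-0.224, 0.975, -0.0, -0.0]
wrist_force: [0.3, 0.3, -2.0]
gripper_width: 0.0103
finger_force: 59.4
t 14.0 tcp [0.4488 0.2012 0.2477] q [ 0.27  0.28  1.61 -0.    1.25 -1.76] w 0.0103
axes x,y,z [[-0.9, -0.436, 0.0], [-0.436, 0.9, -0.0], [-0.0, -0.001, -1.0]]
```

View pics/i.png

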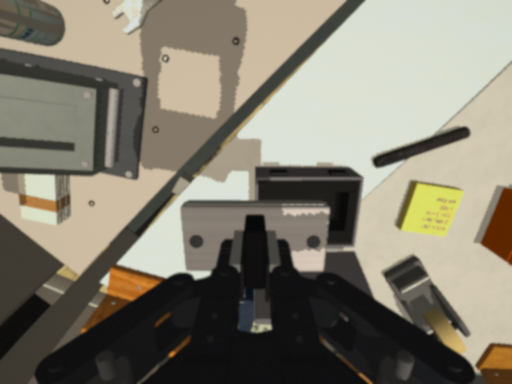

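The case's front rim runs from (256,168) to (362,175) and its side rim goes down to (353,245). The held cassette at (255,235) hides the other half. The case is nearly aligned with the tool.

Run:
```python
from plan import *
P=np.load("w5.npy");a=.45
cx=np.array([np.cos(a),np.sin(a)]);cy=np.array([-np.sin(a),np.cos(a)])
Q=P[150:260,235:375].reshape(-1,3);Q=Q[~np.isnan(Q[:,0])]
rim=Q[(Q[:,2]>.047)&(Q[:,2]<.06)]
X=rim[:,:2]@cx;Y=rim[:,:2]@cy
print(len(rim),np.median(rim[:,2]),np.percentile(X,[0,1,5,50,95,99]).round(4),np.percentile(Y,[0,1,5,50,95,99,100]).round(4))
# front outer edge vs Y
for y0 in np.arange(Y.min(),Y.max(),.012):
    m=(Y>=y0)&(Y<y0+.012)
    if m.sum()>5: print("y",round(y0+.006,4),m.sum(),np.percentile(X[m],[2,10]).round(4))
for x0 in np.arange(X.min(),X.max(),.012):
    m=(X>=x0)&(X<x0+.012)
    if m.sum()>5: print("x",round(x0+.006,4),m.sum(),np.percentile(Y[m],[2,98]).round(4))
fl=Q[(Q[:,2]>.005)&(Q[:,2]<.02)];m=cv2.minAreaRect(rim[:,:2].astype(np.float32));print(m)
S=P[150:330,230:400].reshape(-1,3);S=S[(S[:,2]>.065)&(S[:,2]<.165)]
xs=S[:,:2]@cx;ys=S[:,:2]@cy;print("lid?",len(S));k=xs>np.percentile(X,99)-.02
print(np.percentile(xs[k],[5,50,95]),np.percentile(ys[k],[5,95]),S[k][:,2].max())
```

```text
2853 0.04846727764277989 [0.497  0.4976 0.5011 0.5185 0.6    0.6061] [-0.0118 -0.0105 -0.0044  0.0885  0.1209  0.123   0.1241]
y -0.0058 234 [0.5014 0.5021]
y 0.0062 165 [0.4977 0.5011]
y 0.0182 177 [0.4974 0.4993]
y 0.0302 152 [0.4983 0.5012]
y 0.0422 142 [0.5013 0.5016]
y 0.0542 144 [0.5011 0.5015]
y 0.0662 144 [0.5013 0.5016]
y 0.0782 152 [0.5011 0.5015]
y 0.0902 336 [0.4976 0.5012]
y 0.1022 330 [0.4979 0.5013]
y 0.1142 686 [0.5014 0.5106]
y 0.1262 191 [0.502  0.5087]
x 0.503 742 [-0.0105  0.1209]
x 0.515 852 [-0.0105  0.1207]
x 0.527 325 [-0.0117  0.1223]
x 0.539 104 [-0.0052  0.123 ]
x 0.551 103 [0.1096 0.1231]
x 0.563 92 [0.1099 0.123 ]
x 0.575 103 [0.0901 0.1232]
x 0.587 204 [0.0868 0.1225]
x 0.599 280 [0.0845 0.1222]
x 0.611 48 [0.0831 0.1223]
((0.4726592004299164, 0.29071044921875), (0.1100921779870987, 0.1359228640794754), 25.755067825317383)
lid? 1681
[0.6081672  0.61562201 0.62950362] [-0.01083031  0.12101978] 0.15907373157183832
```

Run:
```python
from plan import *
plan([.4722,.2899,.16],[0,0,-1],[-.435,.9004,0])
P=np.load("w5.npy");S=P[195:275,180:335].reshape(-1,3);S=S[(S[:,2]>.2)&(S[:,2]<.245)]
z=np.median(S[:,2]);S=S[abs(S[:,2]-z)<.006];print(len(S),z,cv2.minAreaRect(S[:,:2].astype(np.float32)))
c=S.mean(0);n=np.linalg.svd(S-c,full_matrices=False)[2][2];print(c,n)
```

```text
t 14.05 tcp [0.449  0.2009 0.2478] q [ 0.27  0.28  1.61 -0.    1.25 -1.76] w 0.0106
axes x,y,z [[-0.9, -0.436, 0.0], [-0.436, 0.9, -0.0], [0.0, -0.0, -1.0]]
turn units [-0.   -0.    0.01]
shift units in target axes [-2.38  2.8   3.51]
6799 0.2228455806061489 ((0.4502502977848053, 0.20330345630645752), (0.04749491810798645, 0.09267572313547134), 25.16135025024414)
[0.44436002 0.20062863 0.22263591] [-0.04360535 -0.0209016   0.99883016]
```

```bash
python3 -m inch '[[255,-0.57,0.68,0,0,0,0],[255,-0.57,0.68,0,0,0,0],[255,-0.57,0.69,0,0,0,0],[255,-0.58,0.69,0,0,0,0],[255,0,0,0,0,0,0],[255,0,0,0.8,0,0,0],[255,0,0,0.8,0,0,0],[255,0,0,0.8,0,0,0],[255,0,0,0.8,0,0,0],[255,0,0,0.8,0,0,0],[255,0,0,0.7,0,0,0],[255,0,0,0.5,0,0,0],[255,0,0,0.4,0,0,0],[255,0,0,0,0,0,0]]'
python3 - <<'E'
from plan import *
plan([.4702,.2874,.051],[0,0,-1],[-.435,.9004,0]);print(observe()["wrist_force"])
E
```

```text
clock: 15.45
tool_pos: [0.4701, 0.2876, 0.1071]
tcp_rot: [-0.224, 0.975, -0.0, -0.001]
wrist_force: [-0.0, -0.5, -2.5]
gripper_width: 0.0106
finger_force: 59.3
t 15.45 tcp [0.4701 0.2876 0.1071] q [ 0.41  0.54  1.63 -0.    0.97 -1.61] w 0.0106
axes x,y,z [[-0.9, -0.436, 0.002], [-0.436, 0.9, -0.0], [-0.002, -0.001, -1.0]]
turn units [-0.   -0.02  0.01]
shift units in target axes [-0.   -0.01  2.24]
[-0.03356019 -0.53771982 -2.48668747]
```

```bash
python3 -m inch '[[255,0,0,0.4,0,0,0],[255,0,0,0.4,0,0,0],[255,0,0,0.4,0,0,0],[255,0,0,0.4,0,0,0],[255,0,0,0.3,0,0,0],[255,0,0,0.2,0,0,0],[255,0,0,0.1,0,0,0],[255,0,0,0,0,0,0]]'
```

```text
clock: 16.25
tool_pos: [0.4704, 0.2884, 0.0529]
tcp_rot: [-0.224, 0.975, 0.0, 0.0]
wrist_force: [0.9, 1.0, -1.6]
gripper_width: 0.0106
finger_force: 59.4
```

```bash
python3 -m inch '[[255,0,0,0.1,0,0,0],[255,0,0,0.05,0,0,0],[255,0,0,0,0,0,0]]'
python3 -m inch '[[150,0,0,0,0,0,0],[150,0,0,0,0,0,0],[150,0,0,0,0,0,0],[150,0,0,0,0,0,0],[150,0,0,0,0,0,0],[150,0,0,0,0,0,0]]'
```

```text
clock: 16.55
tool_pos: [0.4705, 0.2884, 0.0495]
tcp_rot: [-0.224, 0.975, 0.0, 0.0]
wrist_force: [-0.1, 0.7, -2.2]
gripper_width: 0.0101
finger_force: 59.4
clock: 17.15
tool_pos: [0.4705, 0.2884, 0.0495]
tcp_rot: [-0.224, 0.975, 0.0, 0.0]
wrist_force: [-0.3, 0.3, 0.1]
gripper_width: 0.0354
finger_force: 0.0
```

```bash
python3 -m inch '[[150,0,0,-0.3,0,0,0],[150,0,0,-0.5,0,0,0],[150,0,0,-0.8,0,0,0],[150,0,0,-0.8,0,0,0],[150,0,0,-0.8,0,0,0],[150,0,0,-0.8,0,0,0],[150,0,0,-0.8,0,0,0],[150,0.5,0,-0.8,0,0,0],[150,0.8,0,0,0,0,0],[150,0.8,0,0,0,0,0],[150,0,0,0,0,0,0],[150,0,0,0,0,0,0]]'
python3 - <<'E'
from plan import *
plan()
im,P=cloud("wrist");np.save("w6.npy",P);cv2.imwrite("pics/j.png",im)
a=.45;cx=np.array([np.cos(a),np.sin(a)]);cy=np.array([-np.sin(a),np.cos(a)]);c0=np.array([.4722,.2899])
Q=P.reshape(-1,3);d=Q[:,:2]-c0;X=d@cx;Y=d@cy
m=(abs(X)<.03)&(abs(Y)<.056)&(Q[:,2]<.03)&(Q[:,2]>0)
print("below30",np.histogram(Q[m][:,2],bins=np.arange(0,.032,.002)))
m2=(abs(X)<.028)&(abs(Y)<.05)&(Q[:,2]<.029)&(Q[:,2]>.019);print(np.percentile(X[m2],[2,98]),np.percentile(Y[m2],[2,98]))
A=Q[m2];n=np.linalg.svd(A-A.mean(0),full_matrices=False)[2][2];print("n",n,A.mean(0))
m3=(abs(X)<.03)&(abs(Y)<.02)&(Q[:,2]>.04)&(Q[:,2]<.054);print("rib",np.percentile(X[m3],[2,98]),np.percentile(Y[m3],[2,98]),np.median(Q[m3][:,2]))
L=(abs(Y)<.08)&(X>.03)&(X<.12)&(Q[:,2]>.08)&(Q[:,2]<.2)
B=Q[L];
if len(B)>50:
    n=np.linalg.svd(B-B.mean(0),full_matrices=False)[2][2];print("lid",len(B),n,B[:,2].max(),np.percentile(X[L],[2,98]),np.percentile(Y[L],[2,98]))
E
```

```text
clock: 18.35
tool_pos: [0.4238, 0.2657, 0.1906]
tcp_rot: [-0.224, 0.975, 0.0, 0.001]
wrist_force: [0.9, 1.1, 0.5]
gripper_width: 0.0352
finger_force: 0.0
t 18.35 tcp [0.4238 0.2657 0.1906] q [ 0.41  0.35  1.68  0.    1.11 -1.62] w 0.0352
axes x,y,z [[-0.9, -0.437, -0.003], [-0.437, 0.9, -0.0], [0.003, 0.001, -1.0]]
below30 (array([   0,    0,    0,    0,    1,   76,  217,   30,   57,   69,   68,
       1413,  736,   91,   72]), array([0.   , 0.002, 0.004, 0.006, 0.008, 0.01 , 0.012, 0.014, 0.016,
       0.018, 0.02 , 0.022, 0.024, 0.026, 0.028, 0.03 ]))
[-0.0180686   0.02777192] [-0.04292618  0.04501946]
n [-0.00857181 -0.00196249 -0.99996134] [0.47341159 0.29170036 0.02373389]
rib [-0.02933653  0.02958445] [-0.01790657  0.01793032] 0.04725146031550176
lid 2961 [ 0.87599455  0.42396284 -0.22997623] 0.12597041681403592 [0.05902864 0.06977405] [-0.03597685  0.03795716]
```

View pics/j.png

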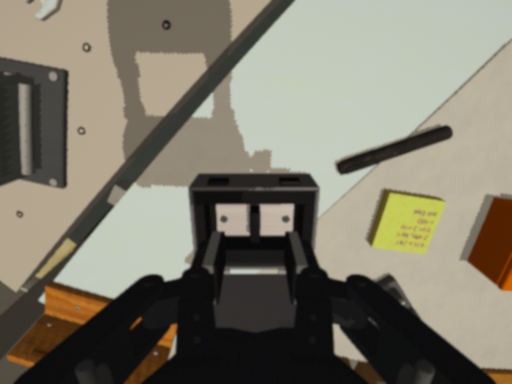

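The cassette lies flat in the bed, its white carrier at (255,219) with its top at z = 0.024. The lid stands open behind it at about 1.8 rad. Next I go over and behind the lid.

```bash
cat > lidpos.py <<'E'
from plan import *
a=.45;cx=np.array([np.cos(a),np.sin(a),0]);c0=np.array([.4722,.2899,0])
for X,Z in[(.125,.215),(.125,.15),(.074,.152),(.044,.1506),(.022,.1415),(.003,.126),(-.010,.106),(-.017,.081)]: print(X,Z);plan(c0+X*cx+[0,0,Z],[0,0,-1],[-.435,.9004,0])
E
python3 lidpos.py | grep -v axes; python3 -m inch '[[255,0,0,-0.8,0,0,0],[255,0,0,-0.4,0,0,0],[255,0,0,0,0,0,0]]'
```

```text
0.125 0.215
t 18.4 tcp [0.4241 0.2658 0.1903] q [ 0.41  0.35  1.68 -0.    1.11 -1.62] w 0.0351
turn units [-0.    0.02  0.02]
0.125 0.15
t 18.4 tcp [0.4241 0.2658 0.1903] q [ 0.41  0.35  1.68 -0.    1.11 -1.62] w 0.0351
turn units [-0.    0.02  0.02]
0.074 0.152
t 18.4 tcp [0.4241 0.2658 0.1903] q [ 0.41  0.35  1.68 -0.    1.11 -1.62] w 0.0351
turn units [-0.    0.02  0.02]
0.044 0.1506
t 18.4 tcp [0.4241 0.2658 0.1903] q [ 0.41  0.35  1.68 -0.    1.11 -1.62] w 0.0351
turn units [-0.    0.02  0.02]
0.022 0.1415
t 18.4 tcp [0.4241 0.2658 0.1903] q [ 0.41  0.35  1.68 -0.    1.11 -1.62] w 0.0351
turn units [-0.    0.02  0.02]
0.003 0.126
t 18.4 tcp [0.4241 0.2658 0.1903] q [ 0.41  0.35  1.68 -0.    1.11 -1.62] w 0.0351
turn units [-0.    0.02  0.02]
-0.01 0.106
t 18.4 tcp [0.4241 0.2658 0.1903] q [ 0.41  0.35  1.68 -0.    1.11 -1.62] w 0.0351
turn units [-0.    0.02  0.02]
-0.017 0.081
t 18.4 tcp [0.4241 0.2658 0.1903] q [ 0.41  0.35  1.68 -0.    1.11 -1.62] w 0.0351
turn units [-0.    0.02  0.02]
clock: 18.7
tool_pos: [0.4245, 0.266, 0.2209]
tcp_rot: [-0.224, 0.975, 0.0, 0.002]
wrist_force: [0.4, -0.3, -0.7]
gripper_width: 0.0003
finger_force: 0.0
```

```bash
python3 -m inch '[[255,-0.5,0,0,0,0,0],[255,-0.8,0,0,0,0,0],[255,-0.8,0,0,0,0,0],[255,-0.8,0,0,0,0,0],[255,-0.8,0,0,0,0,0],[255,-0.8,0,0,0,0,0],[255,-0.8,0,0,0,0,0],[255,-0.8,0,0,0,0,0],[255,-0.8,0,0,0,0,0],[255,-0.4,0,0,0,0,0],[255,0,0,0,0,0,0],[255,0,0,0,0,0,0]]'
python3 lidpos.py | grep -A4 -E '^0.125 0.15' |grep -v axesx
```

```text
clock: 19.9
tool_pos: [0.587, 0.345, 0.2184]
tcp_rot: [-0.224, 0.975, -0.0, -0.001]
wrist_force: [-1.0, -0.2, 0.1]
gripper_width: -0.0001
finger_force: 0.0
0.125 0.15
t 19.9 tcp [0.587  0.345  0.2184] q [ 0.42  0.66  1.08 -0.    1.41 -1.6 ] w -0.0001
axes x,y,z [[-0.9, -0.437, 0.001], [-0.437, 0.9, 0.0], [-0.001, -0.001, -1.0]]
turn units [ 0.   -0.01  0.02]
shift units in target axes [0.09 0.01 2.74]
```

```bash
python3 -m inch '[[255,0,0,0.6,0,0,0],[255,0,0,0.7,0,0,0],[255,0,0,0.7,0,0,0],[255,0,0,0.7,0,0,0],[255,0,0,0,0,0,0],[255,0.4,0,0,0,0,0],[255,0.4,0,0,0,0,0],[255,0.4,0,0,0,0,0],[255,0.4,0,0,0,0,0],[255,0.5,0,0,0,0,0],[255,0,0,0,0,0,0]]'
python3 -m inch '[[255,0.4,0,0.02,0,0,0],[255,0.4,0,0.02,0,0,0],[255,0.4,0,0.02,0,0,0],[255,0.44,0,0.18,0,0,0],[255,0.44,0,0.18,0,0,0],[255,0,0,0,0,0,0]]'
```

```text
clock: 21.0
tool_pos: [0.5394, 0.322, 0.1536]
tcp_rot: [-0.224, 0.975, 0.0, 0.001]
wrist_force: [-0.5, -0.3, 0.4]
gripper_width: 0.0001
finger_force: 0.0
clock: 21.6
tool_pos: [0.4927, 0.2993, 0.1418]
tcp_rot: [-0.224, 0.975, -0.0, -0.0]
wrist_force: [-0.5, -0.3, 0.6]
gripper_width: -0.0002
finger_force: 0.0
```

Run:
```python
from plan import *
plan()
a=.45;cx=np.array([np.cos(a),np.sin(a)]);cy=np.array([-np.sin(a),np.cos(a)]);c0=np.array([.4722,.2899])
for cam in("scene","side"):
    im,P=cloud(cam);Q=P.reshape(-1,3);d=Q[:,:2]-c0;X=d@cx;Y=d@cy
    m=(abs(Y)<.065)&(abs(Y)>.03)&(X>-.08)&(X<.1)&(Q[:,2]>.06)&(Q[:,2]<.18)
    print(cam,m.sum())
    for z in np.arange(.06,.18,.015):
        k=m&(Q[:,2]>=z)&(Q[:,2]<z+.015)
        if k.sum()>3: print(round(z+.0075,4),k.sum(),np.percentile(X[k],[5,50,95]).round(3))
```

```text
t 21.6 tcp [0.4927 0.2993 0.1418] q [ 0.41  0.54  1.53  0.    1.08 -1.61] w -0.0002
axes x,y,z [[-0.899, -0.437, 0.0], [-0.437, 0.899, 0.0], [-0.0, -0.0, -1.0]]
scene 172
0.0675 20 [0.036 0.04  0.046]
0.0825 19 [0.024 0.029 0.034]
0.0975 26 [0.014 0.019 0.024]
0.1125 17 [0.001 0.005 0.012]
0.1275 22 [-0.02  -0.007 -0.   ]
0.1425 59 [-0.019 -0.009 -0.002]
0.1725 8 [0.008 0.015 0.033]
side 314
0.0675 34 [0.05  0.055 0.057]
0.0825 57 [0.041 0.047 0.052]
0.0975 71 [0.027 0.035 0.041]
0.1125 45 [0.017 0.024 0.029]
0.1275 41 [0.006 0.012 0.019]
0.1425 61 [-0.017 -0.003  0.006]
0.1725 5 [0.011 0.016 0.03 ]
```

```bash
python3 -m inch '[[255,0.38,0,0.31,0,0,0],[255,0.38,0,0.31,0,0,0],[255,0.26,0,0.4,0,0,0],[255,0.26,0,0.4,0,0,0],[255,0.14,0,0.4,0,0,0],[255,0.14,0,0.4,0,0,0],[255,0,0,0.2,0,0,0],[255,0,0,0,0,0,0],[255,0,0,0,0,0,0]]'
```

```text
clock: 22.6
tool_pos: [0.4582, 0.2824, 0.0828]
tcp_rot: [-0.224, 0.975, -0.0, 0.0]
wrist_force: [-6.7, -4.1, 19.4]
gripper_width: -0.0002
finger_force: 9.9
```

```bash
python3 -m inch '[[255,0,0,0.08,0,0,0],[255,0,0,0,0,0,0],[255,0,0,-0.5,0,0,0],[255,0,0,-0.8,0,0,0],[255,0.5,0,-0.8,0,0,0],[255,0.5,0,-0.8,0,0,0],[255,0.5,0,-0.8,0,0,0],[255,0,0,-0.8,0,0,0],[255,0,0,0,0,0,0],[255,0,0,0,0,0,0]]'
python3 - <<'E'
from plan import *
plan();print(observe()["wrist_force"])
a=.45;cx=np.array([np.cos(a),np.sin(a)]);cy=np.array([-np.sin(a),np.cos(a)]);c0=np.array([.4722,.2899])
im,P=cloud("wrist");Q=P.reshape(-1,3);d=Q[:,:2]-c0;X=d@cx;Y=d@cy
for x in np.arange(-.05,.05,.02):
    k=(abs(Y)<.06)&(X>x)&(X<x+.02)&(Q[:,2]<.12)
    if k.sum()>3: print(round(x+.01,2),k.sum(),np.percentile(Q[k][:,2],[10,50,90]).round(4))
im,P=cloud("side");cv2.imwrite("side2.png",im);Q=P.reshape(-1,3)
u,y,n=slope(-1.315);pv=np.array([.517,-.1123,.137]);d=Q-pv
k=(d@n>.004)&(d@n<.04)&(d@y>.06)&(d@y<.16)&(abs(d@u)<.05);print("cover",k.sum(),np.median(d[k]@u),np.percentile(d[k]@y,[5,95]))
for nm,c in(("can",(.40,-.115)),("bottle",(.338,-.28))):
    for S,lab in((np.load("side.npy").reshape(-1,3),"before"),(Q,"after")):
        k=(np.hypot(S[:,0]-c[0],S[:,1]-c[1])<.05)&(S[:,2]>.03)&(S[:,0]<.44);print(nm,lab,k.sum(),np.nanmedian(S[k],axis=0).round(3),np.nanmax(S[k][:,2]).round(3))
E
```

```text
clock: 23.6
tool_pos: [0.4249, 0.2662, 0.1913]
tcp_rot: [-0.224, 0.975, 0.0, 0.001]
wrist_force: [0.5, 0.5, -0.6]
gripper_width: -0.0003
finger_force: 0.0
t 23.6 tcp [0.4249 0.2662 0.1913] q [ 0.41  0.35  1.68 -0.    1.11 -1.62] w -0.0003
axes x,y,z [[-0.9, -0.437, -0.001], [-0.437, 0.9, -0.0], [0.001, 0.0, -1.0]]
[ 0.49039158  0.49054517 -0.5904188 ]
-0.04 3008 [0.0244 0.0657 0.0672]
-0.02 2082 [0.0658 0.0668 0.0677]
-0.0 1524 [0.0657 0.0668 0.0676]
0.02 971 [0.0656 0.0668 0.0677]
0.04 727 [0.0652 0.0661 0.0673]
cover 199 -0.0037503267884190956 [0.06280831 0.12945004]
can before 450 [ 0.4   -0.095  0.113] 0.178
can after 449 [ 0.4   -0.095  0.112] 0.178
bottle before 182 [ 0.345 -0.266  0.074] 0.139
bottle after 182 [ 0.345 -0.266  0.073] 0.138
```

The lid is level at z = 0.066, the cover is still aside, the can and bottle have not moved, and the robot touches nothing. Handing in.

```bash
python3 -c "
from station import *
print(sign_off())"
```

```text
the job is handed in; nothing more can be done
None
```

The job is handed in (no verdict came back): cover swung to the card-pack side to about -1.57 rad, cassette flat in the bed, lid shut level at 23.6 s, spray can and oil bottle unmoved by depth check, and no contact with the card pack or note pad (not re-measured at the end).

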